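# Tuck the drip strip under the lapped flap

### The arm

A 6-joint arm with a two-finger parallel gripper is mounted at the origin on a cart in front of the work surface, level with it; the furniture and walls round the work are solid. World frame = base frame: x ahead of the robot, y to its left, z up, the work surface at z = 0. Lengths are in m, angles in rad, forces in N, time in s.
With the tool pointing down it reaches from about 0.35 to 0.775 m from the base axis. Payload 5.5 kg.
Tool frame: the origin (TCP) lies midway between the tips of the shut fingers; the grasp point (between the pads) lies grasp_offset behind it (grasp_offset is the distance from the TCP to the grasp point, in m); z points along the fingers, y is the line along which they close (so a half turn about z gives the same grasp; the last joint's range is limited). The gripper opens to 85 mm and grips with 20 to 120 N. Pads are 22 mm wide; open, the fingers measure 114 mm over their backs; the gripper's body (76 mm by 85 mm) begins 54 mm behind the grasp point. The pads swing forward as they close: fully open they stand 13 mm farther back than shut.
Start: joints at [1.001, 0.313, 0.046, 1.304, 0, 1.431], TCP at [0.24, 0.523, 0.231] pointing down, gripper open.
Joint ranges: [-2.76, 2.76], [-0.86, 1.69], [-1.03, 1.26], [-2.2, 2.34], [-1.47, 1.5], [-3.14, 3.14]. Speed limits (rad/s): [2.57, 2.57, 3.14, 3.14, 3.14, 3.14].

### API

Orientations are given as a rotation vector (axis times angle).
In Python, from cell import observe, read_camera, hand_in, outline_of, place_of, grasp_offset gives the robot as it stands. The module is installed in compiled form; this text tells all that it offers.
- The arm moves only by the tool servo_tool, never from a script. Its argument "steps" is a list of rows, each a list of 5 numbers: the gripper command: -1 is shut, 1 is fully open, values between are in proportion, then the shift along the tool's x, y, z in mm, then the turn about the tool's z in degrees. A call has 1 to 10 rows; each row is the pose to reach, as a shift and turn from the pose commanded when the call began, along the tool's axes at that moment; what a row does not reach only later rows make up. A row lasts 1/12 s, in which the tool goes at most 41.7 mm and 7.16 degrees, less where a joint would pass 70% of its speed; a pose out of reach is approached as far as the arm can. A call with a gripper value outside its range is refused whole. The fingers move at their own pace and stop on an object; "force" is the grip in N (left out, the last holds). Time passes only in rows, so rows that repeat a pose let the fingers close. It gives the time, the measured TCP pose, the force, the opening and the grip force at its end, in the units of the state.
- observe(): the state, without advancing time (a new reading comes with each control period).
- read_camera(name): name is "scene" or "top" or "wrist"; returns a dict with "img" (400x640x3 uint8, red, green, blue), "depth" (400x640 float32, m along the optical axis (not along the pixel's ray), 0 where there is no reading), "mtx" (3x3 intrinsics, pixels), "k1" (the pictures are not rectified: a ray, as slopes to the right and down, at radius r is drawn at 1 + k1 r^2 times it, then the intrinsics apply), "view" (4x4, takes a point from world to camera coordinates). Camera axes: x right, y down, z forward; pixel columns grow to the right and rows downward; lengths in m; the calibration is good to about 2 mm. A picture is of the moment at which its call begins.
- hand_in(): hands the job in; it is judged then, once.
Trained networks look in the newest picture that a camera, given by its name, has taken for a name from the list of things; names that differ only in an ending like _2 or _b are one class to them, and where a whole thing is asked for, a point or a joint stands for the part that bears it (a point fixed in the world has none). Each returns a list of dicts, best first, with "confidence" (0 to 1); they miss things now and then, are a little off and sometimes report something else, mostly with a low value. They report only what shows in the picture. A call takes as long as a camera call. They do not tell look-alikes from the thing itself.
- outline_of(thing, camera): "region" (400x640 bool, what is visible of it) and "extent" ([left, top, width, height] in pixels, round what is visible of it).
- place_of(thing, camera): "uv" ([column, row] in pixels: a listed point, or the origin of a listed thing).
The state is a dict: "clock": time; "qpos": joint angles; "dq": joint speeds; "tau": joint torques, N m; "tool_pos": TCP position; "ee_rot": TCP orientation; "contact_force": force on the tool from outside, world axes, zero at the start; "wrist_torque": the same for the moment, N m; "gripper_width": opening from 0.0 (shut) to 1.0 (fully open); "grip_force": force on a finger pad.
Only numpy, scipy, OpenCV 4.12 (cv2) and the standard library are available. Lean on these libraries where they do the work, as an engineer would, in place of code of your own. Each camera call takes 0.05 s, during which the arm holds its last target. There are 200 camera calls.

### The job

Pick up the loose steel drip strip by its upright grip, lay it on the drip tray's sprung bed and tuck its nose squarely and centrally under the tray's lapped flap, as far as the line scribed across the strip, without lifting the flap: its lip may rise by 2 cm at most on the way. Then press the strip flat with about 12 N, so that the bed gives, and finish while still gripping it and holding it pressed. Do not lean on it with more than 50 N and leave the other things on the worktop where they stand.

Things in the scene. Friction and masses are not known exactly. Their poses are not given: they have to be found in the camera images.
- strip: Loose steel drip strip flat on the worktop: plate 120 (x) by 140 (y) by 4 mm, 0.25 kg, with an upright grip rib 12 mm thick (x), 60 mm long (y), top 50 mm above the plate's underside. Origin: on the underside below mid-rib. +x points to the rounded nose edge, 85 mm ahead of the rib; tail edge 35 mm behind it. Scribed line 45 mm behind the nose (40 mm ahead of the rib).
- strip_grip (a point): Middle of the strip's grip rib, 30 mm above the strip's underside; same axes as the strip. Grip the rib here from above, fingers closing along the strip's x.
- strip_nose (a point): Middle of the strip's nose edge, half-way up its 4 mm thickness, 85 mm ahead of the rib along the strip's x.
- tray_frame: Fixed drip tray, 300 by 212 mm, side rims lower than its bed. Origin: on the worktop below the tip of the flap's lip, midway across. +x: the way to tuck, from the open bed under the flap to its hinge at x = +110 mm; z up. Bed's flat top: 20 mm above the worktop, x -167 to +97 mm, 194 mm wide. Hinge cheeks 40 mm high at x 101 to 129 mm.
- flap_lip (a point): Middle of the tip of the flap's upturned lip, about 37 mm above the worktop while the flap is down; moves with it. The lip slopes from here (tray x = 0, about 14 mm clear over the bed) down to x = 18 mm, where the flat part begins.
- flap (a joint): Angle of the flap, rad: 0 = down, grows as the lip is lifted. Steel, 166 mm wide, 4 mm thick; only its weight (0.15 kg) holds it down. Down, the flat part's underside is 1 mm above the bed; a strip slid along the bed slips under the lip and raises it about 3 mm by itself.
- bed (a joint): How far the bed is pushed down, m: 0 = up, 0.005 = bottomed. Springs give 4 N per mm after the first 1 N or so; the strip's own weight sinks it less than 1 mm.
- salt_dredger: White shaker, 68 mm across, 115 mm high; bystander. Origin under its centre.
- tin_1: Tin, 57 mm across, 72 mm high; bystander. Origin under its centre.
- sauce_tub_0: Small lidded tub, 66 by 73 mm, 37 mm high; bystander. Origin under its centre.
- steel_pot_1: Small steel pot, 67 mm across, 52 mm high; bystander. Origin under its centre.
- jar_1: Jar with lid, 69 by 64 mm, 110 mm high; bystander. Origin under its centre.
Things that resemble listed ones, but are neither listed nor needed, are in the scene too. Leave any turquoise look-alike of the strip alone.

How it is judged:
At the end, for the whole second after the job is handed in: Strip held still by the fingers, nose 30 to 60 mm past the lip tip, within 20 mm of the middle, 0.12 rad of square, 0.04 rad of level; flap within 0.08 rad of down on top of it; bed pressed down more than 2 mm (x of strip_nose in the frame of tray_frame between 0.03 and 0.06 m and y of strip_nose in the frame of tray_frame between -0.02 and 0.02 m and z of strip_nose in the frame of tray_frame below 0.022 m and angle between the x axis of strip and the x axis of tray_frame, either way round below 0.12 rad and angle between strip's own z axis and vertical below 0.04 rad and value of joint flap below 0.08 rad and value of joint bed above 0.002 m and contact force between the fingers and strip above 2 N and linear speed of strip below 0.02 m/s); the arm keeps its last pose, push and grip.
It fails at once if the flap is lifted more than 0.2 rad (about 20 mm at its lip) (value of joint flap above 0.2 rad).
It fails at once if the strip is leant on the tray with more than 50 N (contact force between strip and tray_frame above 50 N).
It fails at once if a bystander is moved more than 30 mm (distance of any of salt_dredger, tin_1, sauce_tub_0, steel_pot_1, jar_1 from where it was at the start of the episode above 0.03 m).
It also fails if it takes over 40 s, if anything falls off the work surface, if the arm or the gripper's body presses on something with over 40 N, if the wrist force passes 120 N, or if a joint passes its speed limit or range.

## Working session

There is one attempt and no reset: what is moved stays moved. The work goes in short steps, Python scripts to look and compute and a tool call to move; the robot and the scene stay as the last step left them, time stands still between calls to the robot, and variables do not carry over. Pictures are saved under pics/ and viewed, at most 10 in all, crops included, and the job is handed in when it is done.

Besides the shell and the picture viewer there is one more tool, called after "Emit:" as name([rows], argument=value, ...), one row to a line, values as JSON. servo_tool: Moves the arm, as the interface text tells. Its arguments: {"type":"object","properties":{"steps":{"type":"array"},"force":{"type":"number"}},"required":["steps"]}

```bash
mkdir -p pics
cat > h.py <<'E'
import numpy as np, cv2
from cell import *
def unproj(c, uv, depth=None, z=None):
    """pixel -> world, by depth along axis or on plane z"""
    K=np.array(c["mtx"]); k1=c["k1"]; V=np.array(c["view"])
    d=np.array([(uv[0]-K[0,2])/K[0,0],(uv[1]-K[1,2])/K[1,1]])
    s=d.copy()
    for _ in range(20): s=d/(1+k1*(s@s))
    R=V[:3,:3];t=V[:3,3]; ray=R.T@np.array([s[0],s[1],1]); o=-R.T@t
    if z is not None: return o+ray*(z-o[2])/ray[2]
    if depth is None: depth=c["depth"][int(round(uv[1])),int(round(uv[0]))]
    return o+ray*depth
def save(c,name,box=None,scale=1):
    im=c["img"][:,:,::-1]
    if box: im=im[box[1]:box[3],box[0]:box[2]]
    cv2.imwrite("pics/"+name,cv2.resize(im,None,fx=scale,fy=scale,interpolation=cv2.INTER_CUBIC))
E
python3 - <<'E'
from h import *
print(grasp_offset, observe())
for cam in ["top","scene"]:
    c=read_camera(cam); save(c,cam+"0.png")
    for n in ["strip","strip_grip","strip_nose","tray_frame","flap_lip"]:
        for r in place_of(n,cam)[:4]:
            uv=r["uv"]; print(cam,n,np.round(uv),round(r["confidence"],2),np.round(unproj(c,uv),3))
E
```

```text
0.0187 {'clock': 0.0, 'qpos': array([ 1.00141848e+00,  3.14013049e-01,  4.49779083e-02,  1.30358592e+00,
       -2.22064831e-05,  1.43120201e+00]), 'dq': array([ 0.00046952, -0.00049354, -0.00104806, -0.00114293, -0.00193411,
       -0.00106635]), 'tau': array([-4.46566764e-04, -4.80628860e+01,  2.98533458e+01,  1.94464781e-02,
       -2.35185807e-04, -3.07166260e-06]), 'tool_pos': array([0.2393238 , 0.52227105, 0.23040123]), 'ee_rot': array([-6.69787616e-01, -3.06873480e+00,  2.69965159e-03]), 'contact_force': array([-0.65694389,  0.7979936 , -0.12470067]), 'wrist_torque': array([-0.01717181, -0.00893015, -0.02867708]), 'grip_force': 0.0, 'gripper_width': 1.0053571028020407}
top strip [190. 240.] 0.85 [0.507 0.313 0.047]
top strip [258. 276.] 0.56 [0.409 0.138 0.009]
top strip_grip [255. 282.] 0.71 [0.397 0.138 0.051]
top strip_grip [186. 243.] 0.57 [0.501 0.33  0.027]
top strip_nose [284. 274.] 0.7 [ 0.473 -0.036  1.064]
top strip_nose [191. 210.] 0.62 [ 0.592  0.328 -0.001]
top tray_frame [356. 208.] 0.59 [ 0.585 -0.131  0.021]
top flap_lip [358. 204.] 0.76 [ 0.595 -0.135  0.035]
scene strip [219. 177.] 0.63 [0.499 0.306 0.025]
scene strip_grip [231. 215.] 0.94 [0.407 0.144 0.034]
scene strip_grip [216. 172.] 0.65 [0.5   0.316 0.038]
scene strip_nose [238. 165.] 0.87 [0.597 0.331 0.002]
scene strip_nose [255. 238.] 0.87 [0.405 0.056 0.003]
scene strip_nose [217. 177.] 0.43 [0.503 0.319 0.018]
scene strip_nose [435. 278.] 0.3 [ 0.562 -0.381  0.027]
scene tray_frame [359. 234.] 0.72 [ 0.575 -0.153  0.022]
scene flap_lip [361. 222.] 0.83 [ 0.607 -0.137  0.03 ]
```

View pics/top0.png

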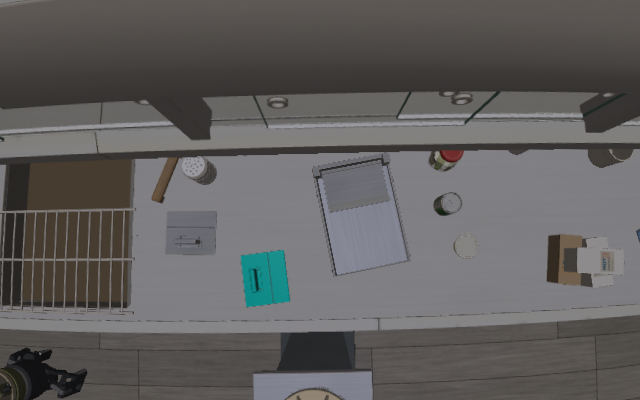

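View pics/scene0.png

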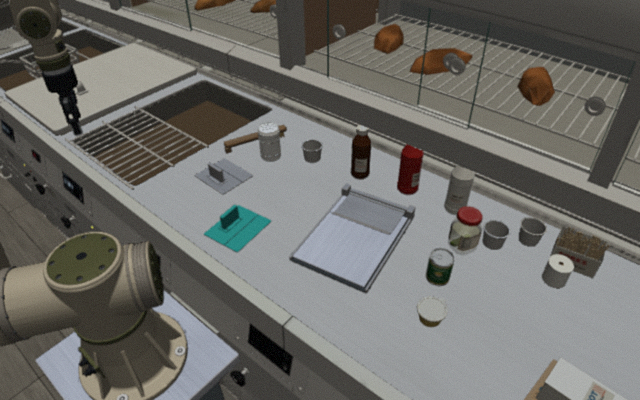

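The steel strip is the grey plate at (190,233) in top and (222,177) in scene. The turquoise one at (265,278) / (238,227) is the look-alike. The grey one fits "steel", so I'll confirm it in a crop and measure it.

```bash
cat >> h.py <<'E'
def cloud(c,mask):
    return np.array([unproj(c,(u,v)) for v,u in zip(*np.nonzero(mask&(c["depth"]>0)))])
E
python3 - <<'E'
from h import *
c=read_camera("top"); im=c["img"]; 
a=im[195:270,150:300]; cv2.imwrite("pics/crop.png",cv2.resize(a[:,:,::-1],None,fx=5,fy=5,interpolation=cv2.INTER_CUBIC))
for cam in ["top","scene"]:
    c=read_camera(cam)
    for n in ["strip","tray_frame","flap"]:
        for r in outline_of(n,cam)[:3]:
            P=cloud(c,r["region"]); 
            lo=P[(P[:,2]<(0.015 if n=="strip" else .05))] 
            rect=cv2.minAreaRect((lo[:,:2]*1000).astype(np.float32))
            print(cam,n,round(r["confidence"],2),r["extent"],len(P),[np.round(x,1) for x in rect],"z",np.round(np.percentile(P[:,2],[2,50,98]),3), "corners",np.round(cv2.boxPoints(rect)).tolist())
            if n=="strip":
                hi=P[P[:,2]>.04]; print("   rib top",len(hi), hi.mean(0).round(4) if len(hi) else "", [np.round(x,1) for x in cv2.minAreaRect((hi[:,:2]*1000).astype(np.float32))] if len(hi)>3 else "")
    for n in ["salt_dredger","tin_1","sauce_tub_0","steel_pot_1","jar_1"]:
        print(cam,n,[(np.round(r["uv"]).tolist(),round(r["confidence"],2),unproj(c,r["uv"],z=0).round(2)[:2].tolist()) for r in place_of(n,cam)[:3]])
E
```

```text
top strip 0.97 [243.5, 246.4, 46.7, 60.3] 2276 [array([403.2, 121.2]), array([140.8, 119.5]), np.float64(6.3)] z [-0.     0.004  0.049] corners [[327.0, 173.0], [340.0, 54.0], [480.0, 70.0], [467.0, 188.0]]
   rib top 100 [0.399  0.1449 0.0487] [array([400.4, 145.5]), array([56.4, 12.3]), np.float64(8.1)]
top strip 0.89 [164.1, 209.4, 52.1, 46.5] 2155 [array([531. , 330.2]), array([146.8, 122.7]), np.float64(87.8)] z [-0.001  0.004  0.049] corners [[467.0, 259.0], [590.0, 255.0], [595.0, 401.0], [473.0, 406.0]]
   rib top 84 [0.5068 0.328  0.049 ] [array([507.1, 327.6]), array([57.9,  8.1]), np.float64(89.1)]
top strip 0.38 [429.0, 152.9, 31.5, 18.3] 524 [array([ 707.1, -378.4]), array([86.4, 43.2]), np.float64(75.6)] z [0.01  0.084 0.113] corners [[675.0, -415.0], [717.0, -426.0], [739.0, -342.0], [697.0, -331.0]]
   rib top 431 [ 0.7027 -0.3606  0.0882] [array([ 706.8, -364. ]), array([61.9, 34. ]), np.float64(69.7)]
top tray_frame 0.77 [312.3, 152.5, 96.8, 120.7] 8717 [array([ 575.1, -143. ]), array([311.3, 219.5]), np.float64(10.0)] z [0.005 0.021 0.038] corners [[403.0, -62.0], 
[... 1486 characters left out ...]
ne tray_frame 0.72 [288.9, 185.8, 128.5, 104.6] 7568 [array([ 590.7, -135.2]), array([345.4, 226. ]), np.float64(9.6)] z [0.005 0.022 0.038] corners [[402.0, -53.0], [439.0, -275.0], [780.0, -218.0], [742.0, 5.0]]
scene flap 0.71 [332.4, 193.2, 75.0, 39.1] 1690 [array([ 649.6, -126.1]), array([128.2, 173.7]), np.float64(10.3)] z [0.023 0.027 0.04 ] corners [[571.0, -52.0], [602.0, -223.0], [728.0, -200.0], [697.0, -29.0]]
scene salt_dredger [([274.0, 158.0], 0.81, [0.7, 0.28])]
scene tin_1 [([435.0, 278.0], 0.9, [0.59, -0.37])]
scene sauce_tub_0 [([430.0, 318.0], 0.83, [0.48, -0.42])]
scene steel_pot_1 [([313.0, 158.0], 0.77, [0.78, 0.18])]
scene jar_1 [([460.0, 247.0], 0.96, [0.72, -0.37])]
```

View pics/crop.png

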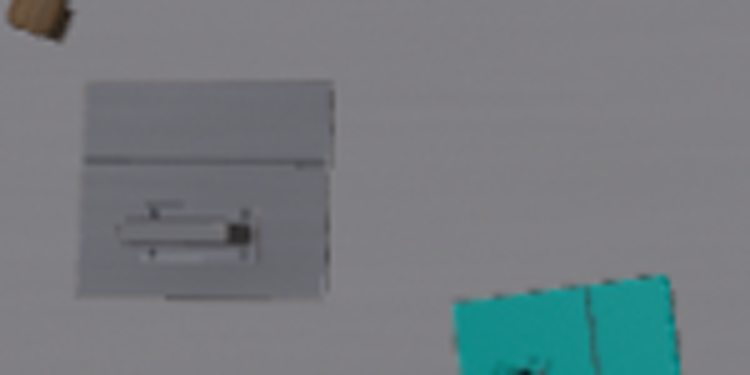

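The crop shows the grey steel plate at crop px (80–330, 80–298). Its scribed line is at row 160 and the rib at (185,232), so the nose points up the image, which is world +x. It isn't turquoise, so it is the strip. Rib is at about (0.5065, 0.329), yaw about -2°. The tray lip is at about (0.594, -0.139), yaw 10°. Moving above the rib now.

Emit:
servo_tool([
  [1,-323,-64,80,67],
  [1,-323,-64,80,67],
  [1,-323,-64,80,67],
  [1,-323,-64,80,67],
  [1,-323,-64,80,67],
  [1,-323,-64,80,67],
  [1,-323,-64,80,67],
  [1,-323,-64,80,67],
  [1,-323,-64,80,67],
  [1,-323,-64,80,67],
])

```text
clock: 2.38
tool_pos: [0.5089, 0.3273, 0.1499]
ee_rot: [-2.264, -2.178, 0.002]
contact_force: [-0.5, -0.1, -0.2]
gripper_width: 0.999
grip_force: 0.0
```

```bash
cat >> h.py <<'E'
from scipy.spatial.transform import Rotation as Ro
def to_tool(dw):
    s=observe(); R=Ro.from_rotvec(s["ee_rot"]).as_matrix()
    return (R.T@np.array(dw)*1000).round(1), "tool y yaw deg", np.degrees(np.arctan2(R[1,1],R[0,1])).round(2), s["tool_pos"].round(4), "q6", s["qpos"][5].round(2)
E
python3 - <<'E'
from h import *
c=read_camera("wrist"); save(c,"wrist1.png")
r=outline_of("strip","wrist")[0]; P=cloud(c,r["region"]); print(r["confidence"],len(P))
lo=P[P[:,2]<.012]; hi=P[(P[:,2]>.04)&(P[:,2]<.06)]
for Q in (lo,hi):
    q=cv2.minAreaRect((Q[:,:2]*1000).astype(np.float32)); print(len(Q),Q.mean(0).round(4),[np.round(x,1) for x in q], np.round(cv2.boxPoints(q)).tolist(), np.median(Q[:,2]))
print(to_tool([0,0,0]))
E
```

```text
0.65 18466
17328 [0.5319 0.3337 0.0044] [array([530.1, 327.6]), array([140.4, 120.7]), np.float64(88.3)] [[468.0, 259.0], [588.0, 256.0], [592.0, 396.0], [472.0, 400.0]] 0.004240486317278969
1070 [0.5055 0.3309 0.0496] [array([505.1, 329.1]), array([59.5, 11.9]), np.float64(87.9)] [[498.0, 300.0], [510.0, 299.0], [512.0, 359.0], [500.0, 359.0]] 0.04982328381683153
(array([0., 0., 0.]), 'tool y yaw deg', np.float64(-1.73), array([0.5072, 0.3291, 0.1508]), 'q6', np.float64(2.04))
```

View pics/wrist1.png

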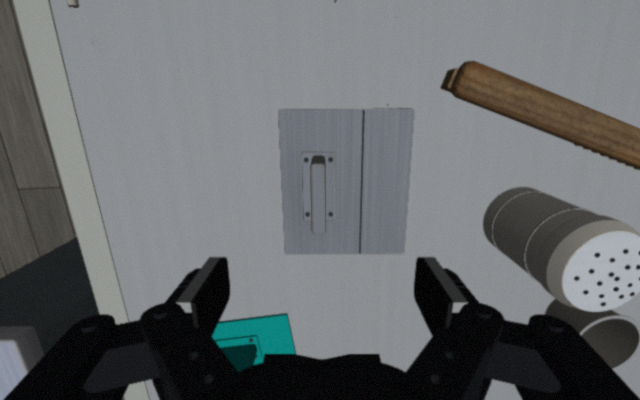

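The wrist view shows the steel strip (280–412, 107–253) with its rib at (318,193) and line at column 362, square to the fingers. Descending and gripping.

Emit:
servo_tool([
  [1,0,-2,40,0],
  [1,0,-2,80,0],
  [1,0,-2,115,0],
  [1,0,-2,138,0],
  [1,0,-2,138,0],
  [1,0,-2,138,0],
  [-1,0,-2,138,0],
  [-1,0,-2,138,0],
  [-1,0,-2,138,0],
  [-1,0,-2,138,0],
], force=60)

```text
clock: 3.32
tool_pos: [0.5058, 0.3307, 0.0152]
ee_rot: [2.252, 2.189, 0.005]
contact_force: [0.8, 0.2, 0.0]
gripper_width: 0.454
grip_force: 0.0
```

Emit:
servo_tool([
  [-1,0,0,0,0],
  [-1,0,0,0,0],
  [-1,0,0,0,0],
  [-1,0,0,0,0],
])

```text
clock: 3.65
tool_pos: [0.5052, 0.3303, 0.0142]
ee_rot: [2.252, 2.189, 0.002]
contact_force: [-1.0, -0.1, 5.1]
gripper_width: 0.135
grip_force: 59.7
```

Emit:
servo_tool([
  [-1,0,0,-30,0],
  [-1,0,0,-70,0],
  [-1,0,0,-100,0],
  [-1,-30,0,-100,-2],
  [-1,-70,-1,-100,-3],
  [-1,-110,-2,-100,-4],
  [-1,-150,-3,-100,-5],
  [-1,-190,-4,-100,-6],
  [-1,-230,-5,-100,-8],
  [-1,-270,-6,-100,-10],
])

```text
clock: 4.48
tool_pos: [0.4897, 0.0586, 0.1127]
ee_rot: [-2.05, -2.379, 0.001]
contact_force: [0.4, -0.5, -2.1]
gripper_width: 0.132
grip_force: 58.9
```

Emit:
servo_tool([
  [-1,-40,0,0,-1],
  [-1,-80,0,0,-2],
  [-1,-120,0,0,-2],
  [-1,-155,0,0,-2],
  [-1,-180,0,0,-2],
  [-1,-180,0,0,-2],
  [-1,-180,0,0,-2],
  [-1,-180,0,0,-2],
])

```text
clock: 5.15
tool_pos: [0.5162, -0.1173, 0.1125]
ee_rot: [-2.011, -2.411, 0.0]
contact_force: [-0.7, 0.4, -2.2]
gripper_width: 0.133
grip_force: 58.9
```

Run:
```python
from h import *
print(to_tool([0,0,0]), observe()["contact_force"])
c=read_camera("wrist"); save(c,"wrist2.png")
for n in ["flap","strip","tray_frame"]:
    for r in outline_of(n,"wrist")[:1]:
        P=cloud(c,r["region"]); print(n,r["confidence"],r["extent"],len(P), np.percentile(P[:,2],[2,25,50,75,98]).round(4))
        q=cv2.minAreaRect((P[:,:2]*1000).astype(np.float32)); print([np.round(x,1) for x in q], np.round(cv2.boxPoints(q)).tolist())
for n in ["flap_lip","tray_frame","strip_nose","strip_grip"]:
    print(n,[(np.round(r["uv"]),round(r["confidence"],2),unproj(c,r["uv"]).round(4)) for r in place_of(n,"wrist")[:2]])
```

```text
(array([0., 0., 0.]), 'tool y yaw deg', np.float64(10.35), array([ 0.5162, -0.1173,  0.1125]), 'q6', np.float64(1.01)) [-0.68993937  0.35424515 -2.18019989]
flap 0.7 [469.2, 140.1, 106.5, 199.9] 13505 [0.0238 0.0248 0.0252 0.0258 0.0288]
[array([ 640., -130.]), array([140.3, 166. ]), np.float64(11.5)] [[555.0, -63.0], [588.0, -225.0], [725.0, -197.0], [692.0, -35.0]]
strip 0.62 [248.7, 118.4, 251.8, 240.1] 41190 [0.1011 0.1021 0.1026 0.1032 0.1486]
[array([ 554.5, -110.1]), array([188.7, 139. ]), np.float64(9.3)] [[450.0, -57.0], [473.0, -194.0], [659.0, -163.0], [636.0, -26.0]]
tray_frame 0.63 [186.9, 104.2, 435.9, 260.0] 34442 [0.0103 0.0199 0.0244 0.0256 0.0398]
[array([ 582.5, -138.6]), array([335.7, 220.1]), np.float64(7.7)] [[401.0, -52.0], [431.0, -270.0], [764.0, -225.0], [734.0, -7.0]]
flap_lip []
tray_frame []
strip_nose [(array([480., 252.]), 0.8, array([ 0.6471, -0.1312,  0.0245]))]
strip_grip [(array([321., 281.]), 0.87, array([ 0.5136, -0.1076,  0.1482]))]
```

View pics/wrist2.png

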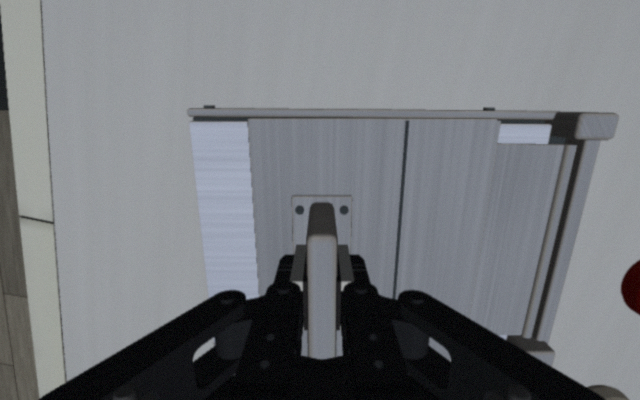

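The wrist view shows the strip held squarely: its line is at column ~403 and its nose edge at ~498. The flap (500–590) lies beyond, with the lip hidden behind the nose. I'm about 40 mm off sideways because the second call used the turned axes. Moving to staging before the lip, then checking how level and how far the strip sits.

Run:
```python
from h import *
s=observe(); R=Ro.from_rotvec(s["ee_rot"]).as_matrix()
c=read_camera("wrist"); P=cloud(c,(c["depth"]>0)&(np.arange(640)[None,:]>245)&(np.arange(640)[None,:]<505)&(np.arange(400)[:,None]>110)&(np.arange(400)[:,None]<300))
P=P[(P[:,2]>.094)&(P[:,2]<.111)]; 
A=np.c_[P[:,:2]-P[:,:2].mean(0),np.ones(len(P))]; k=np.linalg.lstsq(A,P[:,2],rcond=None)[0]; print("plane slopes",k)
T=(P-s["tool_pos"])@R; print("tool-frame bounds mm",(np.percentile(T,[.3,99.7],axis=0)*1000).round(1))
q=cv2.minAreaRect((T[:,:2]*1000).astype(np.float32));print([np.round(x,1) for x in q])
L=np.array([.594,-.139]); t=np.radians(10); ex=np.array([np.cos(t),np.sin(t)])
for x in (-.110,-.040):
    g=L+x*ex; print(x,g.round(4),to_tool([g[0]-s["tool_pos"][0],g[1]-s["tool_pos"][1],0]))
```

```text
plane slopes [-0.00432941 -0.00387782  0.10341386]
tool-frame bounds mm [[-27.4 -35.3   5.9]
 [ 68.7  83.3  11.9]]
[array([19.5, 24.2]), array([120.2,  98.7]), np.float64(89.9)]
-0.11 [ 0.4857 -0.1581] (array([-34.6, -38.4,  -0. ]), 'tool y yaw deg', np.float64(10.43), array([ 0.5172, -0.1172,  0.1134]), 'q6', np.float64(1.01))
-0.04 [ 0.5546 -0.1459] (array([-35.2,  31.6,   0. ]), 'tool y yaw deg', np.float64(10.43), array([ 0.5172, -0.1172,  0.1134]), 'q6', np.float64(1.01))
```

Emit:
servo_tool([
  [-1,-12,-13,0,0],
  [-1,-25,-28,10,0],
  [-1,-35,-38,30,0],
  [-1,-35,-38,50,0],
  [-1,-35,-38,60,0],
  [-1,-35,-38,60,0],
  [-1,-35,-38,60,0],
  [-1,-35,-38,60,0],
])

```text
clock: 6.27
tool_pos: [0.487, -0.159, 0.0542]
ee_rot: [2.01, 2.413, 0.001]
contact_force: [0.7, -1.0, -1.9]
gripper_width: 0.135
grip_force: 59.0
```

Run:
```python
from h import *
s=observe(); print(to_tool([0,0,0]), s["contact_force"])
c=read_camera("wrist"); save(c,"wrist3.png")
for n in ["flap_lip","strip_nose"]:
    print(n,[(np.round(r["uv"]),round(r["confidence"],2),unproj(c,r["uv"]).round(4)) for r in place_of(n,"wrist")[:2]])
r=outline_of("flap","wrist")[0]; P=cloud(c,r["region"]); R=Ro.from_rotvec(s["ee_rot"]).as_matrix()
P=P[(P[:,2]>.022)&(P[:,2]<.045)]; T=(P-s["tool_pos"])@R*1000; print("flap in tool",np.percentile(T,[.5,99.5],axis=0).round(1), [np.round(x,1) for x in cv2.minAreaRect(T[:,:2].astype(np.float32))])
```

```text
(array([0., 0., 0.]), 'tool y yaw deg', np.float64(10.42), array([ 0.487 , -0.159 ,  0.0542]), 'q6', np.float64(0.92)) [ 0.66101179 -0.98734173 -1.88468015]
flap_lip [(array([514., 245.]), 0.96, array([ 0.5898, -0.1386,  0.0385]))]
strip_nose [(array([479., 247.]), 0.76, array([ 0.5671, -0.1409,  0.0455]))]
flap in tool [[-79.8 103.7  15.1]
 [ 83.7 207.1  30.8]] [array([  1.4, 158. ]), array([110.6, 167.1]), np.float64(89.8)]
```

View pics/wrist3.png

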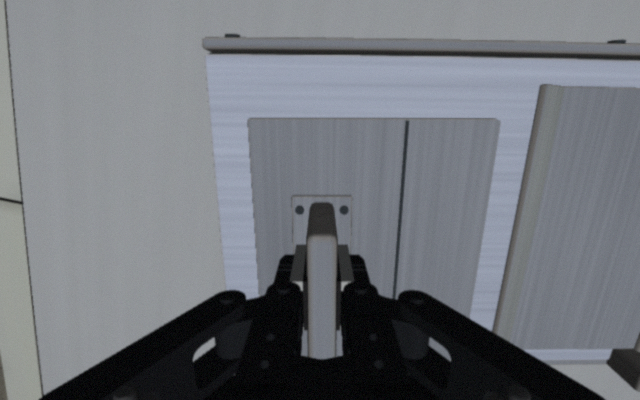

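The strip's nose edge (498) sits before the lip (540), square and central: the lip is 104 mm ahead of the TCP and offset 1.5 mm sideways. Lowering to the bed.

Emit:
servo_tool([
  [-1,1.5,0,8,0],
  [-1,1.5,0,15,0],
  [-1,1.5,0,18,0],
  [-1,1.5,0,20,0],
  [-1,1.5,0,20,0],
  [-1,1.5,0,20,0],
  [-1,1.5,0,20,0],
])

```text
clock: 7.05
tool_pos: [0.4858, -0.1575, 0.0335]
ee_rot: [-2.011, -2.413, -0.0]
contact_force: [-1.1, 0.9, 2.1]
gripper_width: 0.133
grip_force: 59.7
```

In light contact, about 4 N on the bed. Sliding under the flap.

Emit:
servo_tool([
  [-1,0,5,0,0],
  [-1,0,10,0,0],
  [-1,0,15,0,0],
  [-1,0,20,0,0],
  [-1,0,25,0,0],
  [-1,0,30,0,0],
  [-1,0,35,0,0],
  [-1,0,35,0,0],
])

```text
clock: 7.72
tool_pos: [0.5218, -0.1511, 0.0334]
ee_rot: [2.01, 2.413, 0.002]
contact_force: [1.5, 0.7, 2.4]
gripper_width: 0.134
grip_force: 59.7
```

Emit:
servo_tool([
  [-1,0,5,0,0],
  [-1,0,10,0,0],
  [-1,0,15,0,0],
  [-1,0,20,0,0],
  [-1,0,25,0,0],
  [-1,0,30,0,0],
  [-1,0,30,0,0],
  [-1,0,30,0,0],
])

```text
clock: 8.38
tool_pos: [0.5512, -0.1457, 0.0334]
ee_rot: [2.01, 2.413, 0.003]
contact_force: [2.2, 1.0, 1.3]
gripper_width: 0.131
grip_force: 59.5
```

Run:
```python
from h import *
s=observe(); print(to_tool([0,0,0]), s["contact_force"],s["wrist_torque"])
c=read_camera("wrist"); save(c,"wrist4.png")
print([(np.round(r["uv"]),round(r["confidence"],2),unproj(c,r["uv"]).round(4)) for r in place_of("flap_lip","wrist")[:2]])
r=outline_of("flap","wrist")[0]; P=cloud(c,r["region"]); R=Ro.from_rotvec(s["ee_rot"]).as_matrix()
P=P[(P[:,2]>.02)&(P[:,2]<.06)]; T=(P-s["tool_pos"])@R*1000; print("flap in tool",np.percentile(T,[.5,99.5],axis=0).round(1), np.percentile(P[:,2],[2,50,98]).round(4))
```

```text
(array([0., 0., 0.]), 'tool y yaw deg', np.float64(10.41), array([ 0.5512, -0.1457,  0.0334]), 'q6', np.float64(0.99)) [2.18064888 1.03077847 1.25014501] [ 0.3105168  -0.20856898 -0.06914211]
[(array([409., 270.]), 0.92, array([ 0.5909, -0.1381,  0.0425]))]
flap in tool [[-72.2  39.4  -9.2]
 [ 82.2 150.9   9.5]] [0.0247 0.0269 0.0418]
```

View pics/wrist4.png

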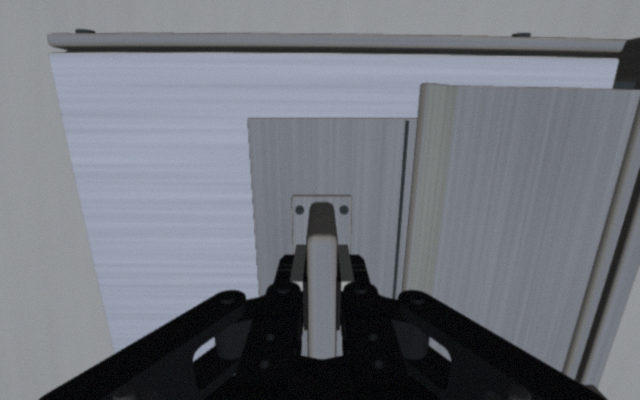

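The flap is down over the strip (lip edge at column ~420) and the scribed line (405) lies at the lip, so the nose is about 45 mm in. Pressing now.

Emit:
servo_tool([
  [-1,0,0,1,0],
  [-1,0,0,2,0],
  [-1,0,0,2.5,0],
  [-1,0,0,2.5,0],
  [-1,0,0,2.5,0],
  [-1,0,0,2.5,0],
])

```text
clock: 9.03
tool_pos: [0.5508, -0.1459, 0.0319]
ee_rot: [2.01, 2.412, 0.002]
contact_force: [2.4, 2.9, 7.6]
gripper_width: 0.131
grip_force: 60.4
```

Emit:
servo_tool([
  [-1,0,0,0.8,0],
  [-1,0,0,1.5,0],
  [-1,0,0,1.5,0],
  [-1,0,0,1.5,0],
  [-1,0,0,1.5,0],
  [-1,0,0,1.5,0],
  [-1,0,0,1.5,0],
  [-1,0,0,1.5,0],
])

```text
clock: 9.7
tool_pos: [0.5508, -0.1459, 0.031]
ee_rot: [2.01, 2.412, 0.003]
contact_force: [-0.6, 2.9, 11.4]
gripper_width: 0.133
grip_force: 61.0
```

Run:
```python
from h import *
s=observe(); print(to_tool([0,0,0]), s["contact_force"],s["wrist_torque"],s["ee_rot"], s["grip_force"])
R=Ro.from_rotvec(s["ee_rot"]).as_matrix(); print("tool tilt",np.arccos(-R[2,2]))
c=read_camera("wrist"); V,U=np.indices((400,640))
def plane(m,lo,hi,n):
    P=cloud(c,m); P=P[(P[:,2]>lo)&(P[:,2]<hi)]; A=np.c_[P[:,:2]-P[:,:2].mean(0),np.ones(len(P))]; print(n,len(P),np.linalg.lstsq(A,P[:,2],rcond=None)[0].round(4))
plane((U>262)&(U<390)&(V>125)&(V<190),.01,.035,"strip")
plane((U>100)&(U<235)&(V>70)&(V<190),.005,.03,"bed")
plane((U>460)&(U<600)&(V>100)&(V<300),.015,.05,"flap")
r=outline_of("flap","wrist")[0]; P=cloud(c,r["region"]); P=P[(P[:,2]>.02)&(P[:,2]<.06)]; T=(P-s["tool_pos"])@R*1000; print("flap in tool",np.percentile(T,[.5,99.5],axis=0).round(1))
print([(unproj(c,r["uv"]).round(4)) for r in place_of("flap_lip","wrist")[:1]])
```

```text
(array([0., 0., 0.]), 'tool y yaw deg', np.float64(10.39), array([ 0.5508, -0.1459,  0.031 ]), 'q6', np.float64(0.99)) [-0.64120203  2.94944219 11.36412489] [ 0.60532707  0.18856681 -0.01860732] [2.00972079 2.41166505 0.00262382] 61.02792978286743
tool tilt 0.0028491459949011267
strip 8103 [ 0.0013 -0.0006  0.021 ]
bed 15880 [ 0.001  -0.0015  0.0169]
flap 27546 [ 0.0008 -0.0006  0.0251]
flap in tool [[-71.5  39.2  -7.9]
 [ 82.5 151.5   7.8]]
[array([ 0.5895, -0.1373,  0.0381])]
```

The strip is level and the bed is about 3 mm down at 11.4 N. The nose is about 45 mm in and the flap is flat on top, so I'm handing in.

```bash
python3 -c "
from cell import *
print(hand_in())"
```

```text
the job is handed in; nothing more can be done
None
```

The steel strip is tucked about 45 mm under the flap, square, central and level, and is still gripped and held pressed at about 11 N with the bed down about 3 mm; I handed the job in at about 10 s and no verdict was shown.

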